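Floor the scrap bin and hold its sprung cover

TASK

First close the bottom of the scrap bin: slide the loose bottom plate into the slot at the foot of the bin's side wall, fully home so that its flange meets the wall, and let go of it. Then grip the bar of the bin's sprung cover, raise the cover past its balance point without letting it fly up near its end stop, bring it back down and keep holding it still just below the balance point, about ten degrees, so that scraps can be swept in; the program finishes while the gripper is holding the cover there. Leave the two wood offcuts and the tape measure where they are.

Things in the scene. Friction and masses are not known exactly. Their poses are not given: they have to be found in the camera images.
- bin: Grey bottomless metal scrap bin fixed to the worktop, outer 130 (x) x 140 (y) x 76 mm high, walls 6 mm. Origin: centre of its footprint on the worktop; z up, x from the robot's side to the hinge side, y toward the slotted wall on the robot's left. Guide rails 94 mm apart carry on inside from the slot.
- slot_mouth (a point): Middle of the slot's foot, in the outer face of the bin's +y wall on the worktop, 70 mm from the bin's origin along +y. The slot is 94 mm wide (x), 11 mm high from the worktop up; two steel cheeks 11 mm high beside it flare outward over the 19 mm before the wall. The plate enters along the bin's -y.
- bottom_plate: Loose pale metal slab 90 (x) x 200 (y) x 8 mm, about 0.35 kg, flat on the worktop. Origin: centre of its underside; z up, +y to the end with the black grip; the -y end enters the slot. A flange (50 wide, 6 thick, top at 32 mm) stands across it, inner face 34 mm from the origin toward +y; fully home it meets the wall, the origin is 36 mm from the bin's along the bin's +y and the axes agree.
- plate_grip (a point): Point to grip in the plate's upright black plastic grip: 79 mm from the plate's origin along its +y, 55 mm above the worktop. The grip is 12 mm thick (along the plate's x; pinch it across this), 36 mm long (y) and rises from 8 to 74 mm above the worktop. Fully home its middle is 45 mm from the bin's wall.
- cover (a joint): Angle of the sprung cover, rad: 0 shut (start), 1.35 open stop. Opening lifts the robot-side edge up and away about the hinge at the far rim. A spring carries much of the 0.9 kg: below the balance point, 0.785 (45 degrees), it sinks shut if let go; above, it flies open by itself. Raising it takes about 1 N at the bar, less nearer balance. Wanted at the end: about 0.61 (35 degrees).
- cover_bar (a point): Middle of the cover's pull bar: round steel, 12 mm diameter, 120 mm long along the bin's y, 41 mm from the cover's edge (bar axis), 172 mm from the hinge axis. Shut: 80 mm above the worktop, 110 mm from the bin's origin along -x; at 35 degrees 179 mm high, at 45 degrees 202 mm. Pinch it from above, fingers on its near and far sides; it turns between the pads as the cover swings.
- cover_hinge (a point): Middle of the cover's hinge axis (fixed): 62 mm from the bin's origin along its +x, 80 mm above the worktop. The axis runs along the bin's y.
- block_a: Bystander: rectangular pine offcut 33 x 58 x 38 mm, at the back left of the worktop; origin at the centre of its underside. Not to be disturbed.
- block_b: Bystander: wedge-cut pine offcut 34 x 60 x 36 mm, at the back of the worktop; origin at the centre of its underside. Not to be disturbed.
- tape_measure: Bystander: yellow tape measure 35 x 70 x 66 mm, at the back behind the bin and plate; origin at the centre of its underside. Not to be disturbed.

How it is judged:
By the outcome, as a careful person would: the job done as asked, in the order asked, and still so for the second after the job is handed in, while the arm keeps its last pose, push and grip.
It also fails if it takes over 58 s, if anything falls off the work surface, if the arm or the gripper's body presses on something with over 40 N, if the wrist force passes 120 N, or if a joint passes its speed limit or range.

ROBOT

A 6-joint arm with a two-finger parallel gripper is mounted at the origin on a cart in front of the work surface, level with it; the furniture and walls round the work are solid. World frame = base frame: x ahead of the robot, y to its left, z up, the work surface at z = 0. Lengths are in m, angles in rad, forces in N, time in s.
With the tool pointing down it reaches from about 0.35 to 0.975 m from the base axis. Payload 4.9 kg.
Tool frame: the origin (TCP) lies between the finger pads; the fingertips stand 22 mm ahead of it and the grasp point (between the pads) lies 3 mm ahead of it; z points along the fingers, y is the line along which they close (so a half turn about z gives the same grasp; the last joint's range is limited). The gripper opens to 85 mm and grips with 20 to 120 N. Pads are 22 mm wide; open, the fingers measure 114 mm over their backs; the gripper's body (76 mm by 85 mm) begins 54 mm behind the grasp point. The pads swing forward as they close: fully open they stand 13 mm farther back than shut.
Start: joints at [1.167, 0.053, 1.613, -0, 1.476, -0.119], TCP at [0.176, 0.6, 0.253] pointing down, gripper open.
Joint ranges: [-3.01, 3.01], [-1.01, 2.22], [0.06, 2.58], [-1.02, 4.17], [0.09, 2.62], [-3.14, 3.14]. Speed limits (rad/s): [2.57, 2.57, 3.14, 3.14, 3.14, 3.14].

INTERFACE

Orientations are given as a unit quaternion [w, x, y, z].
In Python, from plant import state, grab_frame, get_calibration, job_done, recognise, regions_of gives the robot as it stands.
- The arm moves only by the tool apply_moves, never from a script. Its argument "targets" is a list of rows, each an object with "translation": the shift along the tool's x, y, z normalised to -1 to 1, where 1 is 100 mm, a list of three; "twist": the turn about the tool's z normalised to -1 to 1, where 1 is 0.1 rad; "hand": the opening, from 0 (shut) to 1 (fully open). A call has 1 to 8 rows; each row shifts and turns the commanded pose from where the row before left it, along the tool's axes as they then stand; what a row does not reach is not made up. A row lasts 1/10 s, in which the tool goes at most 50 mm and 8.59 degrees, less where a joint would pass 70% of its speed; a pose out of reach is approached as far as the arm can. A call with a number of a shift or a turn outside -1 to 1 is refused whole. A call with a gripper value outside its range is refused whole. The fingers move at their own pace and stop on an object; the grip force is fixed at half the most. Time passes only in rows, so rows that do not move let the fingers close. It gives the time, the measured TCP pose, the force, the opening and the grip force at its end, in the units of the state.
- state(): the state, without advancing time (a new reading comes with each control period).
- grab_frame(name): name is "scene" or "side" or "wrist"; returns the picture (400x640x3 uint8, red, green, blue); there is no depth.
- get_calibration(name): a dict with "camera_matrix" (3x3 intrinsics, pixels), "pose" (4x4, takes a point from camera to world coordinates). Camera axes: x right, y up, looking along -z (the intrinsics and any distortion apply to the point x, -y, -z); pixel columns grow to the right and rows downward; lengths in m; the calibration is good to about 2 mm. A picture is of the moment at which its call begins: read the wrist's pose just before it. get_calibration takes no time and is no camera call; for the wrist camera it gives the pose at the moment of the call.
- job_done(): hands the job in; it is judged then, once.
Trained networks look in the newest picture that a camera, given by its name, has taken for a name from the list of things; names that differ only in an ending like _2 or _b are one class to them, and where a whole thing is asked for, a point or a joint stands for the part that bears it (a point fixed in the world has none). Each returns a list of dicts, best first, with "score" (0 to 1); they miss things now and then, are a little off and sometimes report something else, mostly with a low value. They report only what shows in the picture. A call takes as long as a camera call.
- recognise(camera, query): "point" ([x, y, z] in m, in world coordinates, good to about 4 mm: the middle of the surface that is visible of it).
- regions_of(camera, query): "pixels" (400x640 bool, what is visible of it).
The state is a dict: "time": time; "joint_pos": joint angles; "joint_vel": joint speeds; "joint_efforts": joint torques, N m; "tool_pos": TCP position; "tool_rot": TCP orientation; "contact_force": force on the tool from outside, world axes, zero at the start; "ft_torque": the same for the moment, N m; "gripper_width": opening from 0.0 (shut) to 1.0 (fully open); "grasp_force": force on a finger pad.
Only numpy, scipy, OpenCV 4.12 (cv2) and the standard library are available. Lean on these libraries where they do the work, as an engineer would, in place of code of your own. Each camera call takes 0.05 s, during which the arm holds its last target. There are 200 camera calls.

## Working session

There is one attempt and no reset: what is moved stays moved. The work goes in short steps, Python scripts to look and compute and a tool call to move; the robot and the scene stay as the last step left them, time stands still between calls to the robot, and variables do not carry over. Pictures are saved under pics/ and viewed, at most 10 in all, crops included, and the job is handed in when it is done.

Besides the shell and the picture viewer there is one more tool, called in YAML: its name, and indented under it one key for each argument. apply_moves: Moves the arm, as the interface text tells. Its arguments: {"type":"object","properties":{"targets":{"type":"array"}},"required":["targets"]}

```bash
ls; mkdir -p pics; python3 - <<'E'
from plant import *
import cv2,numpy as np
s=state();print({k:np.round(v,3).tolist() for k,v in s.items()})
for c in ["scene","side"]:
    f=grab_frame(c);cv2.imwrite(f"pics/{c}0.png",f[:,:,::-1])
    for q in ["bin","bottom_plate","plate_grip","cover_bar","cover_hinge","slot_mouth","block_a","tape_measure"]:
        try:print(c,q,[(np.round(r["point"],3).tolist(),round(r["score"],2)) for r in recognise(c,q)[:3]])
        except Exception as e:print(c,q,e)
E
```

```text
pics
{'time': 0.0, 'joint_pos': [1.167, 0.053, 1.614, -0.0, 1.476, -0.119], 'joint_vel': [0.002, 0.001, -0.001, -0.001, -0.0, 0.0], 'joint_efforts': [0.001, -39.37, -37.017, -0.0, 0.007, 0.0], 'tool_pos': [0.175, 0.599, 0.252], 'tool_rot': [-0.0, 0.142, 0.99, -0.001], 'contact_force': [0.635, 1.071, -0.519], 'ft_torque': [0.041, -0.004, -0.016], 'grasp_force': 0.0, 'gripper_width': 0.995}
scene bin [([0.54, -0.241, 0.083], 0.74)]
scene bottom_plate [([0.498, 0.012, 0.007], 0.8)]
scene plate_grip [([0.497, 0.014, 0.008], 0.9), ([0.538, -0.239, 0.084], 0.62)]
scene cover_bar [([0.535, -0.27, 0.081], 0.82)]
scene cover_hinge [([0.534, -0.24, 0.084], 0.58)]
scene slot_mouth [([0.535, -0.239, 0.082], 0.59), ([0.495, 0.011, 0.009], 0.16)]
scene block_a [([0.688, 0.01, 0.019], 0.91), ([0.682, 0.128, 0.033], 0.69)]
scene tape_measure [([0.686, -0.1, 0.041], 0.55)]
side bin [([0.524, -0.276, 0.083], 0.55)]
side bottom_plate [([0.501, -0.0, 0.008], 0.74)]
side plate_grip [([0.5, 0.004, 0.012], 0.83)]
side cover_bar [([0.535, -0.277, 0.086], 0.96)]
side cover_hinge [([0.678, 0.118, 0.04], 0.6), ([0.524, -0.276, 0.086], 0.56), ([0.685, -0.117, 0.049], 0.32)]
side slot_mouth [([0.522, -0.275, 0.089], 0.55), ([0.684, 0.002, 0.022], 0.35)]
side block_a [([0.68, 0.002, 0.02], 0.81), ([0.678, 0.119, 0.039], 0.67)]
side tape_measure [([0.685, -0.118, 0.048], 0.7)]
```

View pics/scene0.png

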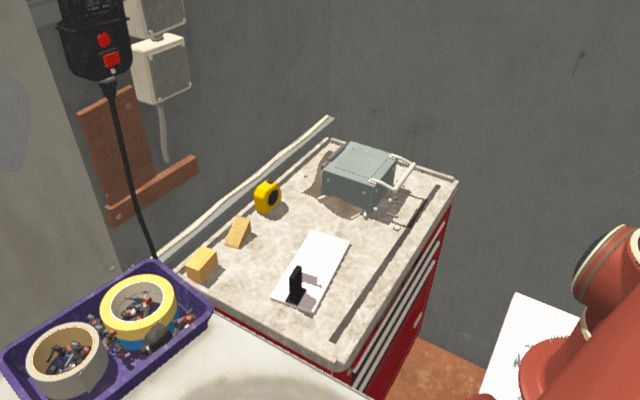

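View pics/side0.png

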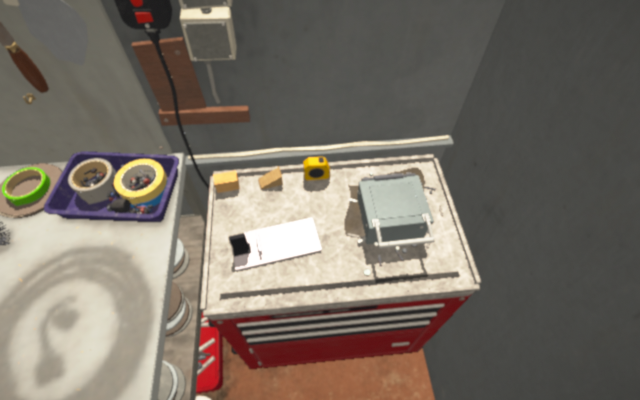

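The scene view shows the plate with its black grip at (295,285) and the bin with its bar at (405,175). In the side view the grip is at (238,244), and the bar runs from (370,243) to (432,238). The plate and bin are each turned a little.

```bash
cat > h.py <<'E'
from plant import *
import cv2,numpy as np
def backproj(cam,uv,z,cal=None):
    c=cal or get_calibration(cam);K=np.array(c["camera_matrix"]);T=np.array(c["pose"])
    uv=np.atleast_2d(uv).astype(float)
    d=np.c_[(uv[:,0]-K[0,2])/K[0,0],-(uv[:,1]-K[1,2])/K[1,1],-np.ones(len(uv))]@T[:3,:3].T
    return T[:3,3]+d*((z-T[2,3])/d[:,2])[:,None]
def project(cam,P,cal=None):
    c=cal or get_calibration(cam);K=np.array(c["camera_matrix"]);T=np.array(c["pose"])
    p=(np.atleast_2d(P)-T[:3,3])@T[:3,:3];return np.c_[K[0,2]-K[0,0]*p[:,0]/p[:,2],K[1,2]+K[1,1]*p[:,1]/p[:,2]]
def rect(cam,q,z,i=0):
    m=regions_of(cam,q)
    if not m: return None
    m=m[i];v,u=np.nonzero(m["pixels"]);P=backproj(cam,np.c_[u,v],z)[:,:2]
    r=cv2.minAreaRect((P*1000).astype(np.float32))
    return round(m["score"],2),np.round(r[0],1),np.round(r[1],1),round(r[2],1),len(u)
E
python3 - <<'E'
from h import *
for c in ["scene","side"]:
    grab_frame(c);print(c,np.array(get_calibration(c)["pose"])[:3,3])
    print("plate",rect(c,"bottom_plate",.008));print("bar",rect(c,"cover_bar",.08));print("bin",rect(c,"bin",.08))
    m=regions_of(c,"bottom_plate")[0]["pixels"];f=grab_frame(c)
    w=m&(f.min(2)>150)
    v,u=np.nonzero(w);P=backproj(c,np.c_[u,v],.008)[:,:2];print("white",cv2.minAreaRect((P*1000).astype(np.float32)))
T=np.array(get_calibration("wrist")["pose"]);print(T,get_calibration("wrist")["camera_matrix"])
E
```

```text
scene [0.1791668  0.54298141 0.69057309]
plate (0.96, array([506.8,   3.7]), array([ 92.1, 205.2]), 8.7, 3556)
bar (0.66, array([ 531.3, -279.4]), array([192.2, 150.9]), 2.3, 2535)
bin (0.78, array([ 528.4, -231.7]), array([187.4, 246.8]), 1.9, 4049)
white ((507.9717712402344, 3.4459152221679688), (89.82476043701172, 204.24960327148438), 8.743297576904297)
side [ 0.08771021 -0.06272453  0.79723915]
plate (0.64, array([509.7,   2.6]), array([ 96.6, 206.4]), 9.2, 3126)
bar (0.76, array([ 533.3, -279.9]), array([190.3, 144.9]), 1.3, 3580)
bin (0.86, array([ 533.4, -266.2]), array([192.2, 172.4]), 0.9, 4752)
white ((510.42303466796875, 2.9887924194335938), (95.59058380126953, 206.39688110351562), 8.766517639160156)
[[ 2.80268756e-01 -9.14790204e-01 -2.90875070e-01  1.01039657e-01]
 [ 9.59921300e-01  2.67319820e-01  8.42093340e-02  6.20609061e-01]
 [ 7.22797443e-04 -3.02818420e-01  9.53047996e-01  3.73587513e-01]
 [ 0.00000000e+00  0.00000000e+00  0.00000000e+00  1.00000000e+00]] [[353.09494618   0.         311.99227691]
 [  0.         353.09494618 200.25237804]
 [  0.           0.           1.        ]]
```

```bash
cat >> h.py <<'E'
def plan(target,yaw,n,start=None):
    "rows taking the tool (pointing down) to target with tool y at yaw (rad)"
    s=state();p=np.array(s["tool_pos"]) if start is None else np.array(start[:3]);
    w,x,y,z=s["tool_rot"]
    yv=np.array([2*(x*y-w*z),1-2*(x*x+z*z)])
    th=np.arctan2(yv[1],yv[0]) if start is None else start[3]
    dth=(yaw-th+np.pi/2)%np.pi-np.pi/2;d=(np.array(target)-p)/n
    print("pos",np.round(p,4),"yaw",round(th,4),"dyaw",round(dth,4))
    for k in range(n):
        a=th+dth*k/n;X=np.array([-np.sin(a),np.cos(a)]);Y=np.array([np.cos(a),np.sin(a)])
        print(np.round([d[:2]@X*10,d[:2]@Y*10,-d[2]*10],3).tolist(),"tw",round(-dth/n*10,3))
E
python3 -c "
from h import *
plan([.496,.081,.22],.153,14)"
```

```text
pos [0.1756 0.5998 0.2533] yaw 1.286 dyaw -1.133
[-0.324, -0.291, 0.024] tw 0.809
[-0.346, -0.264, 0.024] tw 0.809
[-0.366, -0.235, 0.024] tw 0.809
[-0.384, -0.205, 0.024] tw 0.809
[-0.4, -0.173, 0.024] tw 0.809
[-0.412, -0.14, 0.024] tw 0.809
[-0.422, -0.107, 0.024] tw 0.809
[-0.43, -0.072, 0.024] tw 0.809
[-0.434, -0.037, 0.024] tw 0.809
[-0.436, -0.002, 0.024] tw 0.809
[-0.434, 0.033, 0.024] tw 0.809
[-0.43, 0.068, 0.024] tw 0.809
[-0.423, 0.103, 0.024] tw 0.809
[-0.414, 0.137, 0.024] tw 0.809
```

apply_moves:
  targets:
    - {"translation": [-0.32,-0.29,0.02],"twist": 0.81,"hand": 1}
    - {"translation": [-0.35,-0.26,0.02],"twist": 0.81,"hand": 1}
    - {"translation": [-0.37,-0.24,0.02],"twist": 0.81,"hand": 1}
    - {"translation": [-0.38,-0.2,0.02],"twist": 0.81,"hand": 1}
    - {"translation": [-0.4,-0.17,0.02],"twist": 0.81,"hand": 1}
    - {"translation": [-0.41,-0.14,0.02],"twist": 0.81,"hand": 1}
    - {"translation": [-0.42,-0.11,0.02],"twist": 0.81,"hand": 1}

```text
time: 2.2
tool_pos: [0.3362, 0.3398, 0.2395]
tool_rot: [0.0, 0.414, 0.91, 0.0]
contact_force: [1.6, 0.5, 0.5]
gripper_width: 0.998
grasp_force: 0.0
```

apply_moves:
  targets:
    - {"translation": [-0.43,-0.07,0.02],"twist": 0.81,"hand": 1}
    - {"translation": [-0.43,-0.04,0.02],"twist": 0.81,"hand": 1}
    - {"translation": [-0.44,0,0.02],"twist": 0.81,"hand": 1}
    - {"translation": [-0.43,0.03,0.02],"twist": 0.81,"hand": 1}
    - {"translation": [-0.43,0.07,0.02],"twist": 0.81,"hand": 1}
    - {"translation": [-0.42,0.1,0.02],"twist": 0.81,"hand": 1}
    - {"translation": [-0.41,0.14,0.02],"twist": 0.81,"hand": 1}
    - {"translation": [0,0,0],"twist": 0,"hand": 1}

```text
time: 3.0
tool_pos: [0.497, 0.0789, 0.2253]
tool_rot: [0.001, 0.654, 0.757, -0.0]
contact_force: [-1.0, 0.3, 1.0]
gripper_width: 1.001
grasp_force: 0.0
```

```bash
python3 - <<'E'
from h import *
import time
plan([.496,.081,.22],.153,1)
f=grab_frame("wrist");cv2.imwrite("pics/w1.png",f[:,:,::-1])
for q in ["bottom_plate","plate_grip","cover_bar","bin"]:
    print(q,[(np.round(r["point"],3).tolist(),round(r["score"],2)) for r in recognise("wrist",q)[:2]])
s=state();print(s["time"],s["contact_force"])
E
```

```text
pos [0.497  0.0789 0.2253] yaw 0.1452 dyaw 0.0078
[0.022, -0.007, 0.053] tw -0.078
bottom_plate [([0.508, 0.012, 0.011], 0.88)]
plate_grip [([0.508, 0.01, 0.007], 0.67), ([0.68, 0.12, 0.041], 0.19)]
cover_bar []
bin []
3.25 [-0.74498427 -0.07371549  0.06531525]
```

View pics/w1.png

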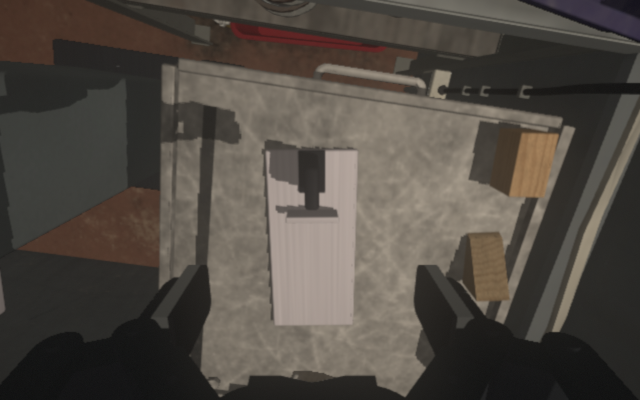

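The wrist view shows the plate upright, with corners at about (265,151), (357,150), (352,325) and (274,325). The grip is centred near column 312, and both offcuts are clear at right.

```bash
python3 - <<'E'
from h import *
print(backproj("wrist",[(265,151),(357,150),(352,325),(274,325)],.008).round(4))
print(rect("wrist","bottom_plate",.008))
th=np.radians(8.75);X=np.array([np.cos(th),np.sin(th),0]);Y=np.array([-np.sin(th),np.cos(th),0]);o=np.array([.508,.003,0])
for z in(.008,.074):
  for a in(-6,6):
    for b in(61,97):print(z,a,b,project("wrist",o+X*a/1e3+Y*b/1e3+[0,0,z]).round(0))
print(project("wrist",[o+X*a/1e3+Y*b/1e3+[0,0,.008] for a in(-45,45) for b in (-100,100)]).round())
E
```

```text
[[ 0.447   0.0956  0.008 ]
 [ 0.5342  0.1102  0.008 ]
 [ 0.5667 -0.0856  0.008 ]
 [ 0.4796 -0.0991  0.008 ]]
(0.88, array([506.3,   5.5]), array([ 90.9, 201.6]), 9.6, 15143)
0.008 -6 61 [[307. 191.]]
0.008 -6 97 [[307. 155.]]
0.008 6 61 [[319. 191.]]
0.008 6 97 [[319. 155.]]
0.074 -6 61 [[306. 213.]]
0.074 -6 97 [[306. 170.]]
0.074 6 61 [[320. 213.]]
0.074 6 97 [[321. 170.]]
[[273. 328.]
 [266. 152.]
 [352. 328.]
 [360. 152.]]
```

apply_moves:
  targets:
    - {"translation": [0.04,-0.02,0.35],"twist": -0.16,"hand": 1}
    - {"translation": [0,0,0.45],"twist": 0,"hand": 0.6}
    - {"translation": [0,0,0.45],"twist": 0,"hand": 0.6}
    - {"translation": [0,0,0.43],"twist": 0,"hand": 0.5}
    - {"translation": [0,0,0],"twist": 0,"hand": 0.3}
    - {"translation": [0,0,0],"twist": 0,"hand": 0}
    - {"translation": [0,0,0],"twist": 0,"hand": 0}
    - {"translation": [0,0,0],"twist": 0,"hand": 0}

```text
time: 4.1
tool_pos: [0.4943, 0.0867, 0.0599]
tool_rot: [0.002, 0.645, 0.764, 0.002]
contact_force: [0.8, 1.0, -3.1]
gripper_width: 0.136
grasp_force: 59.2
```

apply_moves:
  targets:
    - {"translation": [0,0,0],"twist": 0,"hand": 0}
    - {"translation": [0,0,0],"twist": 0,"hand": 0}

```text
time: 4.3
tool_pos: [0.4934, 0.0864, 0.0585]
tool_rot: [0.001, 0.645, 0.764, 0.001]
contact_force: [0.7, 0.9, 0.5]
gripper_width: 0.132
grasp_force: 59.8
```

```bash
python3 - <<'E'
from h import *
plan([.496,.081,.055],.153,1)
f=grab_frame("side");cv2.imwrite("pics/s2.png",cv2.resize(f[140:300,200:480,::-1],None,fx=2.8,fy=2.8,interpolation=2))
f=grab_frame("scene");cv2.imwrite("pics/c2.png",cv2.resize(f[120:320,260:460,::-1],None,fx=3,fy=3,interpolation=2))
s=state();print(s["time"],s["contact_force"],s["grasp_force"],s["gripper_width"])
E
```

```text
pos [0.4934 0.0864 0.0585] yaw 0.1681 dyaw -0.0151
[-0.058, 0.017, 0.035] tw 0.151
4.4 [-0.19308536  1.20347234  1.77385181] 59.76674795150757 0.13252276313576514
```

View pics/s2.png

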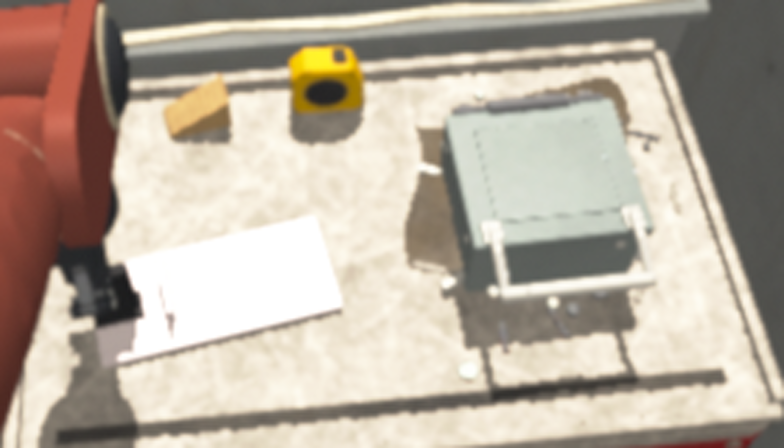

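View pics/c2.png

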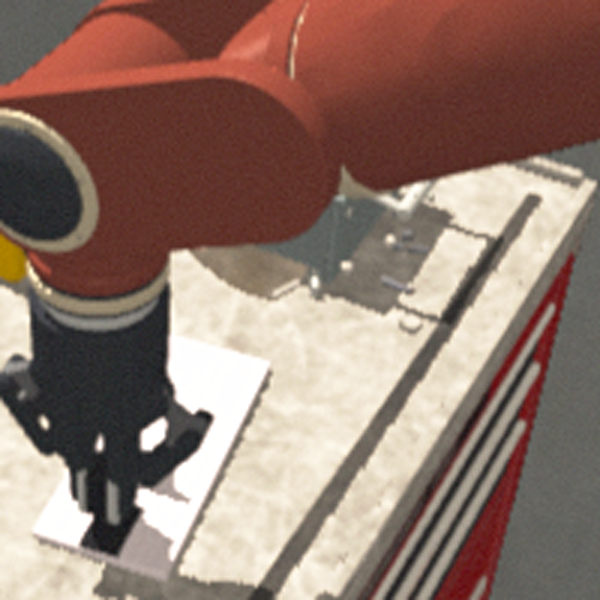

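The side crop shows the bar from (505,293) to (652,280), the cover's corners at (445,115), (612,93) and (650,232), and the cheek tips at about (430,168) and (447,284). The grip is held. I'll take a closer look at the bin in the first scene picture, where nothing hides it.

```bash
python3 - <<'E'
import cv2
f=cv2.imread("pics/scene0.png");cv2.imwrite("pics/c3.png",cv2.resize(f[130:230,290:425],None,fx=5.9,fy=5.9,interpolation=2))
E
```

```text
(no output)
```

View pics/c3.png

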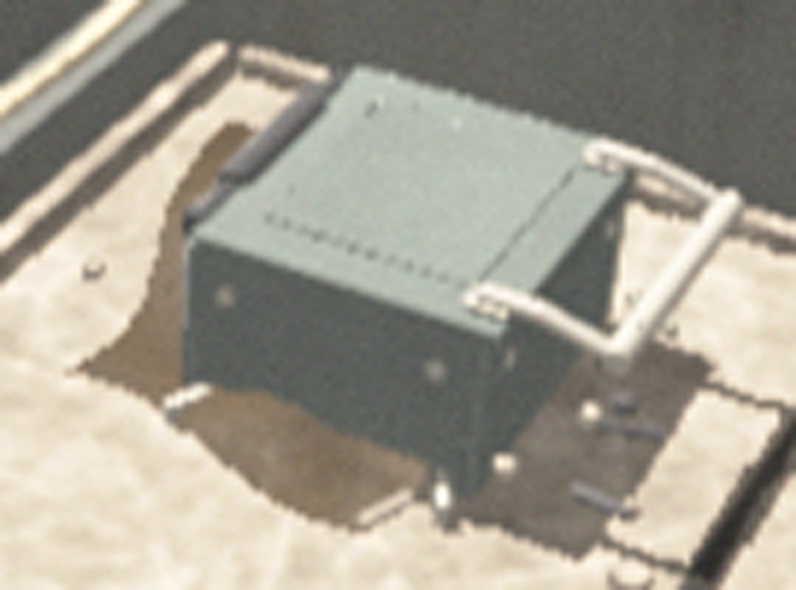

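The scene crop shows the bar from (620,350) to (738,200), the cover's edge corners at (500,335) and (630,180), and the cheeks' outer ends at about (170,405) and (360,522).

```bash
cat > fit.py <<'E'
from h import *
from scipy.optimize import least_squares
S=lambda u,v:(290+u/5.9,130+v/5.9)
D=lambda u,v:(200+u/2.8,140+v/2.8)
# (cam,pixel, x, y, z): 'w' half width, 'h' hinge-side edge
obs=[("scene",S(622,345),-110,58,80),("scene",S(736,203),-110,-58,80),("scene",S(500,335),-69,'w','t'),("scene",S(630,180),-69,'-w','t'),("scene",S(190,238),'h','w','t'),("scene",S(352,70),'h','-w','t'),
("side",D(507,293),-110,58,80),("side",D(650,281),-110,-58,80),("side",D(468,245),-69,'w','t'),("side",D(650,232),-69,'-w','t'),("side",D(445,116),'h','w','t'),("side",D(612,95),'h','-w','t')]
def res(p,full=True):
    x,y,a,w,h,t=p;m={'w':w,'-w':-w,'h':h,'t':t};R=[]
    for c,px,X,Y,Z in obs:
        X,Y,Z=[m.get(v,v)/1e3 if isinstance(v,str) else v/1e3 for v in(X,Y,Z)]
        P=[x+X*np.cos(a)-Y*np.sin(a),y+X*np.sin(a)+Y*np.cos(a),Z]
        R+=list(project(c,P)[0]-px)
    return np.array(R)
r=least_squares(res,[.558,-.28,.02,70,65,84],x_scale=[.01,.01,.1,10,10,10],loss="soft_l1")
print(r.x.round(4),np.degrees(r.x[2]));print(res(r.x).reshape(-1,2).round(1).tolist())
x,y,a=r.x[:3]
W=lambda X,Y,Z:[x+X*np.cos(a)-Y*np.sin(a),y+X*np.sin(a)+Y*np.cos(a),Z]
C=[W(X,.089,.011) for X in(-.053,.053)]+[W(X,.07,.011) for X in(-.047,.047)]+[W(.065,.07,0),W(-.065,.07,0)]
print("cheeks scene crop",((project("scene",C)-[290,130])*5.9).round().tolist());print("side crop",((project("side",C)-[200,140])*2.8).round().tolist())
E
python3 fit.py
```

```text
[ 5.53200e-01 -2.80300e-01  1.97000e-02  7.00153e+01  6.20696e+01
  7.84737e+01] 1.126276779530428
[[-1.4, 2.0], [-1.1, -0.1], [-0.5, 1.1], [2.3, -3.3], [-0.4, -0.7], [0.1, -0.0], [-1.7, 0.6], [0.9, -0.9], [2.8, 1.9], [0.7, -0.2], [0.3, -0.1], [-1.4, 1.7]]
cheeks scene crop [[421.0, 495.0], [180.0, 404.0], [429.0, 462.0], [217.0, 384.0], [177.0, 391.0], [469.0, 500.0]]
side crop [[441.0, 276.0], [420.0, 171.0], [462.0, 267.0], [442.0, 175.0], [438.0, 165.0], [465.0, 292.0]]
```

```bash
cat >> fit.py <<'E'
print("strip world z=.005",backproj("scene",[S(412,492),S(360,522),S(210,388),S(168,405)],.006).round(4).tolist())
out=[]
for cam,o,n in(("side",(325,160),(115,110)),("scene",(300,170),(85,60))):
    k=400/n[0] if cam=="side" else 390/n[0]
    f=cv2.resize(cv2.imread(f"pics/{cam}0.png")[o[1]:o[1]+n[1],o[0]:o[0]+n[0]],None,fx=k,fy=k,interpolation=2);g=f.copy()
    L=lambda A,B,c:cv2.line(g,*[tuple(int(t) for t in (q-o)*k) for q in project(cam,[W(*A),W(*B)])],c,1)
    for s in(-1,1):
        L((s*.047,.07,.011),(s*.053,.089,.011),(0,0,255));L((s*.047,.07,0),(s*.047,.07,.011),(0,255,0))
    L((-.065,.07,0),(.065,.07,0),(255,0,0));L((-.11,-.06,.08),(-.11,.06,.08),(0,0,255));L((-.065,.07,0),(-.065,.07,.076),(255,0,0))
    out.append(np.hstack([f,g])[:,:])
w=min(i.shape[1] for i in out);im=np.vstack([i[:,:w] for i in out]);print(im.shape);cv2.imwrite("pics/m.png",im[max(0,0):][:,:800] if im.shape[0]<=600 else cv2.resize(im,None,fx=600/im.shape[0],fy=600/im.shape[0]))
E
python3 fit.py|tail -2
```

```text
strip world z=.005 [[0.5047, -0.1974, 0.006], [0.5134, -0.1713, 0.006], [0.6029, -0.2112, 0.006], [0.6114, -0.1928, 0.006]]
(658, 780, 3)
```

View pics/m.png

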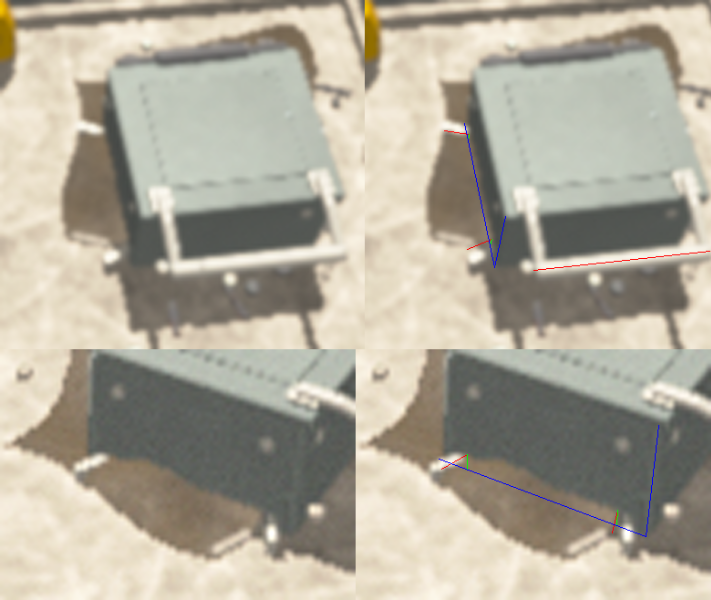

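```bash
python3 - <<'E'
from h import *
for z in(.0,.006,.011):
    print(z,"scene near,far",backproj("scene",[(365.1,213.3),(317.9,198.9)],z)[:,:2].round(4).tolist(),"side",backproj("side",[(360.3,241),(350.2,200)],z)[:,:2].round(4).tolist())
# triangulate spots elsewhere: bar-bin lines
a=.02
for X in(-.053,.053):print(.553+X*np.cos(a)-.089*np.sin(a),-.28+X*np.sin(a)+.089*np.cos(a))
E
```

```text
0.0 scene near,far [[0.4975, -0.2106], [0.6159, -0.1977]] side [[0.4971, -0.1998], [0.6152, -0.193]]
0.006 scene near,far [[0.4947, -0.2041], [0.6121, -0.1913]] side [[0.4941, -0.1988], [0.6112, -0.1921]]
0.011 scene near,far [[0.4924, -0.1986], [0.6089, -0.1859]] side [[0.4915, -0.1979], [0.6079, -0.1912]]
0.4982307183109647 -0.19207772874142126
0.6042095190176221 -0.189957870071928
```

```bash
python3 -c "
from h import *
plan([.5486,.020,.0585],.02,4)"
```

```text
pos [0.4934 0.0864 0.0584] yaw 0.168 dyaw -0.148
[-0.187, 0.108, -0.0] tw 0.37
[-0.183, 0.115, -0.0] tw 0.37
[-0.178, 0.122, -0.0] tw 0.37
[-0.174, 0.128, -0.0] tw 0.37
```

apply_moves:
  targets:
    - {"translation": [-0.09,0.05,0],"twist": 0.18,"hand": 0}
    - {"translation": [-0.18,0.11,0],"twist": 0.37,"hand": 0}
    - {"translation": [-0.18,0.12,0],"twist": 0.37,"hand": 0}
    - {"translation": [-0.18,0.13,0],"twist": 0.37,"hand": 0}
    - {"translation": [-0.09,0.07,0],"twist": 0.19,"hand": 0}
    - {"translation": [0,0,0],"twist": 0,"hand": 0}

```text
time: 5.0
tool_pos: [0.5503, 0.0185, 0.0585]
tool_rot: [0.002, 0.7, 0.714, 0.001]
contact_force: [2.6, -2.0, 2.7]
gripper_width: 0.132
grasp_force: 60.0
```

```bash
python3 - <<'E'
from h import *
plan([.5486,.020,.0585],.02,1)
f=grab_frame("side");g=cv2.resize(f[155:275,270:450,::-1],None,fx=4.4,fy=4.4,interpolation=2);cv2.imwrite("pics/s4.png",g)
m=regions_of("side","bottom_plate")[0]["pixels"];v,u=np.nonzero(m&(f.min(2)>150));P=backproj("side",np.c_[u,v],.008)[:,:2];print("white",cv2.minAreaRect((P*1000).astype(np.float32)))
s=state();print(s["time"],s["contact_force"],s["ft_torque"])
E
```

```text
pos [0.5503 0.0185 0.0585] yaw 0.0191 dyaw 0.0009
[0.015, -0.017, -0.0] tw -0.009
white ((553.6581420898438, -70.41625213623047), (94.59304809570312, 201.0647430419922), 0.6099790930747986)
5.1 [ 1.28372068 -2.21365437  2.82978656] [-0.19663935 -0.15351779  0.08150173]
```

View pics/s4.png

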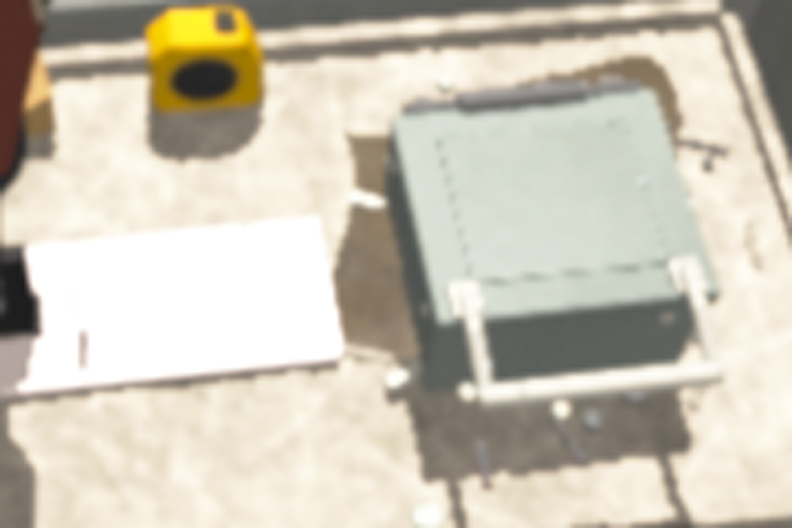

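The plate's edges run parallel to the bin's edges. The cheek tips at (350,193) and (397,378) lie evenly, about 22 px, outside the plate's two long edges. I'll advance slowly while watching the force.

apply_moves:
  targets:
    - {"translation": [-0.12,0,0],"twist": 0,"hand": 0}
    - {"translation": [-0.12,0,0],"twist": 0,"hand": 0}
    - {"translation": [-0.12,0,0],"twist": 0,"hand": 0}
    - {"translation": [-0.1,0,0],"twist": 0,"hand": 0}
    - {"translation": [0,0,0],"twist": 0,"hand": 0}

```text
time: 5.6
tool_pos: [0.549, -0.0243, 0.0584]
tool_rot: [-0.001, 0.7, 0.714, 0.001]
contact_force: [-1.6, 4.9, 8.4]
gripper_width: 0.135
grasp_force: 60.9
```

apply_moves:
  targets:
    - {"translation": [-0.07,0,0],"twist": 0,"hand": 0}
    - {"translation": [-0.07,0,0],"twist": 0,"hand": 0}
    - {"translation": [0,0,0],"twist": 0,"hand": 0}

```text
time: 5.9
tool_pos: [0.5492, -0.0385, 0.0584]
tool_rot: [-0.001, 0.7, 0.714, 0.001]
contact_force: [-1.9, 5.6, 8.6]
gripper_width: 0.127
grasp_force: 61.0
```

apply_moves:
  targets:
    - {"translation": [-0.08,0,0],"twist": 0,"hand": 0}
    - {"translation": [-0.08,0,0],"twist": 0,"hand": 0}
    - {"translation": [-0.08,0,0],"twist": 0,"hand": 0}
    - {"translation": [0,0,0],"twist": 0,"hand": 0}

```text
time: 6.3
tool_pos: [0.5497, -0.0626, 0.0584]
tool_rot: [-0.001, 0.7, 0.714, 0.001]
contact_force: [-1.9, 4.8, 9.1]
gripper_width: 0.13
grasp_force: 61.1
```

```bash
python3 - <<'E'
from h import *
plan([.5486,.020,.0585],.02,1)
f=grab_frame("side");cv2.imwrite("pics/s5.png",f[:,:,::-1])
m=regions_of("side","bottom_plate")[0]["pixels"];v,u=np.nonzero(m&(f.min(2)>150));P=backproj("side",np.c_[u,v],.008)[:,:2];print("white",cv2.minAreaRect((P*1000).astype(np.float32)))
s=state();print(s["time"],s["contact_force"],s["ft_torque"])
E
```

```text
pos [ 0.5497 -0.0626  0.0584] yaw 0.0197 dyaw 0.0003
[0.826, 0.005, -0.001] tw -0.003
white ((551.9757080078125, -131.67874145507812), (153.8417205810547, 93.3688735961914), 88.711181640625)
6.4 [-2.05415958  4.43980561  8.85154859] [ 0.68854053  0.3177835  -0.20195652]
```

apply_moves:
  targets:
    - {"translation": [-0.1,0,0],"twist": 0,"hand": 0}
    - {"translation": [-0.1,0,0],"twist": 0,"hand": 0}
    - {"translation": [-0.1,0,0],"twist": 0,"hand": 0}
    - {"translation": [-0.1,0,0],"twist": 0,"hand": 0}
    - {"translation": [0,0,0],"twist": 0,"hand": 0}

```text
time: 6.9
tool_pos: [0.5504, -0.1028, 0.0584]
tool_rot: [-0.001, 0.7, 0.714, 0.001]
contact_force: [-3.0, 5.0, 10.2]
gripper_width: 0.133
grasp_force: 61.2
```

apply_moves:
  targets:
    - {"translation": [-0.1,0,0],"twist": 0,"hand": 0}
    - {"translation": [-0.1,0,0],"twist": 0,"hand": 0}
    - {"translation": [-0.1,0,0],"twist": 0,"hand": 0}
    - {"translation": [-0.1,0,0],"twist": 0,"hand": 0}
    - {"translation": [0,0,0],"twist": 0,"hand": 0}

```text
time: 7.4
tool_pos: [0.551, -0.1424, 0.0584]
tool_rot: [-0.002, 0.7, 0.714, 0.001]
contact_force: [-3.9, 5.9, 11.1]
gripper_width: 0.132
grasp_force: 61.3
```

apply_moves:
  targets:
    - {"translation": [-0.06,0,0],"twist": 0,"hand": 0}
    - {"translation": [-0.05,0,0],"twist": 0,"hand": 0}
    - {"translation": [0,0,0],"twist": 0,"hand": 0}

```text
time: 7.7
tool_pos: [0.5512, -0.1524, 0.0584]
tool_rot: [-0.003, 0.7, 0.714, 0.001]
contact_force: [-3.7, 9.9, 11.9]
gripper_width: 0.137
grasp_force: 61.5
```

apply_moves:
  targets:
    - {"translation": [-0.04,0,0],"twist": 0,"hand": 0}
    - {"translation": [0,0,0],"twist": 0,"hand": 0}

```text
time: 7.9
tool_pos: [0.5512, -0.155, 0.0584]
tool_rot: [-0.004, 0.7, 0.714, 0.002]
contact_force: [-4.3, 15.2, 14.4]
gripper_width: 0.132
grasp_force: 61.7
```

apply_moves:
  targets:
    - {"translation": [-0.04,0,0],"twist": 0,"hand": 0}
    - {"translation": [0,0,0],"twist": 0,"hand": 0}

```text
time: 8.1
tool_pos: [0.5512, -0.1553, 0.0583]
tool_rot: [-0.007, 0.7, 0.714, 0.005]
contact_force: [-5.4, 28.3, 18.1]
gripper_width: 0.134
grasp_force: 62.7
```

```bash
python3 - <<'E'
from h import *
f=grab_frame("side");a=cv2.resize(f[170:260,320:450,::-1],None,fx=6.1,fy=6.1,interpolation=2)[:,:]
cv2.imwrite("pics/s6.png",a)
x,y,t=.5535,-.28,.02
W=lambda X,Y,Z:[x+X*np.cos(t)-Y*np.sin(t),y+X*np.sin(t)+Y*np.cos(t),Z]
print(((project("side",[W(-.025,.076,.032),W(.025,.076,.032),W(-.045,.136,.008),W(.045,.136,.008),W(0,.07,.011)])-[320,170])*6.1).round())
s=state();print(s["time"],s["contact_force"],s["ft_torque"])
E
```

```text
[[253. 324.]
 [230. 215.]
 [103. 416.]
 [ 71. 222.]
 [252. 295.]]
8.15 [-4.58998314 28.52207892 18.20692706] [3.76497214 0.51509916 0.02581603]
```

View pics/s6.png

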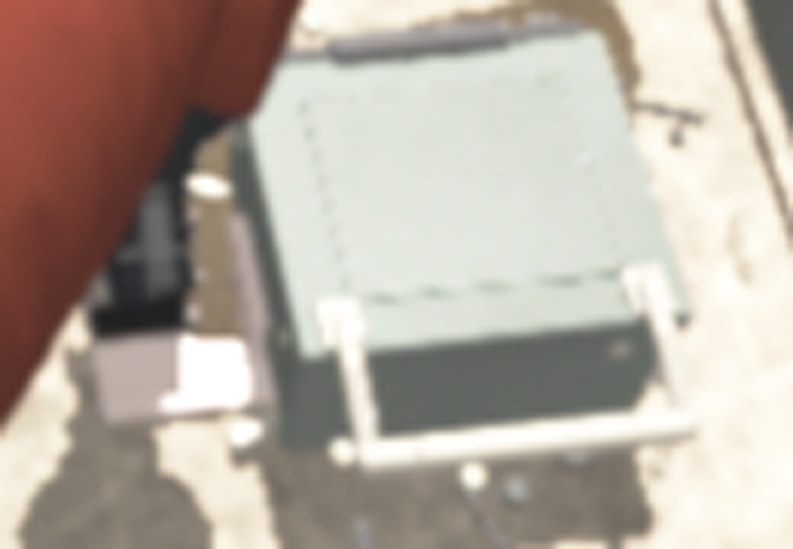

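The pinkish flange strip at (250,300) lies against the dark wall. The plate's outer corner is at about (103,422), against (103,416) predicted for fully home. One small wiggled push will rule out a jam.

apply_moves:
  targets:
    - {"translation": [0,0,0],"twist": 0.12,"hand": 0}
    - {"translation": [-0.02,0,0],"twist": -0.24,"hand": 0}
    - {"translation": [0,0,0],"twist": 0.12,"hand": 0}
    - {"translation": [0,0,0],"twist": 0,"hand": 0}

```text
time: 8.55
tool_pos: [0.5512, -0.1553, 0.0583]
tool_rot: [-0.008, 0.7, 0.715, 0.005]
contact_force: [-5.4, 35.3, 21.2]
gripper_width: 0.135
grasp_force: 63.0
```

apply_moves:
  targets:
    - {"translation": [0.06,0,0],"twist": 0,"hand": 0}
    - {"translation": [0,0,0],"twist": 0,"hand": 0}

```text
time: 8.75
tool_pos: [0.5512, -0.1551, 0.0584]
tool_rot: [-0.003, 0.699, 0.715, 0.001]
contact_force: [-3.1, 11.0, 12.1]
gripper_width: 0.134
grasp_force: 61.8
```

apply_moves:
  targets:
    - {"translation": [0,0,0],"twist": 0,"hand": 0.6}
    - {"translation": [0,0,0],"twist": 0,"hand": 0.6}
    - {"translation": [0,0,0],"twist": 0,"hand": 0.6}
    - {"translation": [0,0,0],"twist": 0,"hand": 0.6}

```text
time: 9.15
tool_pos: [0.5513, -0.1591, 0.0567]
tool_rot: [-0.0, 0.7, 0.714, -0.0]
contact_force: [0.6, -0.4, 0.4]
gripper_width: 0.6
grasp_force: 0.0
```

apply_moves:
  targets:
    - {"translation": [0,0,-0.2],"twist": 0,"hand": 0.6}
    - {"translation": [0,0,-0.45],"twist": 0,"hand": 0.6}
    - {"translation": [0,0,-0.45],"twist": 0,"hand": 0.6}
    - {"translation": [0.2,0,-0.45],"twist": 0,"hand": 0.6}
    - {"translation": [0,-0.3,0],"twist": 0,"hand": 0.6}
    - {"translation": [0,-0.3,0],"twist": 0,"hand": 0.6}
    - {"translation": [0,-0.3,0],"twist": 0,"hand": 0.6}
    - {"translation": [0,0,0],"twist": 0,"hand": 0.6}

```text
time: 9.95
tool_pos: [0.4589, -0.1407, 0.2115]
tool_rot: [-0.001, 0.701, 0.714, -0.0]
contact_force: [0.9, 0.3, -0.5]
gripper_width: 0.601
grasp_force: 0.0
```

```bash
python3 - <<'E'
from h import *
plan([.5486,.020,.0585],.02,1)
fs=[grab_frame(c) for c in("side","scene")]
for c in("side","scene"):print(c,rect(c,"bottom_plate",.008),[(r["point"],r["score"]) for r in recognise(c,"cover_bar")[:2]])
a=cv2.resize(fs[0][170:270,320:450,::-1],None,fx=3.05,fy=3.05,interpolation=2);b=cv2.resize(fs[1][130:230,290:420,::-1],None,fx=3.05,fy=3.05,interpolation=2)
cv2.imwrite("pics/both.png",np.hstack([a,b]))
print(state()["time"],state()["contact_force"])
E
```

```text
pos [ 0.4589 -0.1407  0.2115] yaw 0.0185 dyaw 0.0015
[1.59, 0.927, 1.53] tw -0.015
side (0.84, array([ 547.9, -178. ]), array([83.2, 71.2]), 1.4, 358) [([0.5319, -0.2813, 0.0873], 0.88)]
scene (0.76, array([ 551. , -194.2]), array([ 93.9, 121.7]), 2.4, 1088) [([0.5366, -0.2622, 0.0858], 0.95), ([0.6863, 0.0102, 0.0159], 0.4)]
10.25 [-0.01656869 -0.07345645  0.2036541 ]
```

View pics/both.png

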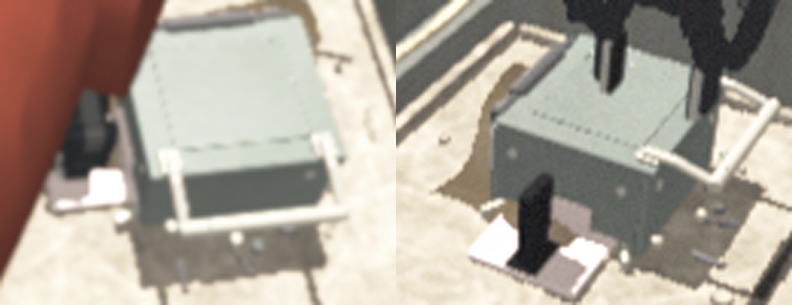

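The plate is home: the flange sits flat against the wall in both views, at (570,215) in the scene crop, and the grip stands free. Next is the cover bar, at about (0.4435, -0.282, 0.080).

apply_moves:
  targets:
    - {"translation": [-0.25,-0.03,0],"twist": 0,"hand": 0.37}
    - {"translation": [-0.45,-0.04,0],"twist": 0,"hand": 0.37}
    - {"translation": [-0.45,-0.04,0],"twist": 0,"hand": 0.37}
    - {"translation": [-0.25,-0.02,0],"twist": 0,"hand": 0.37}
    - {"translation": [0,0,0.2],"twist": 0,"hand": 0.37}
    - {"translation": [0,0,0.2],"twist": 0,"hand": 0.37}
    - {"translation": [0,0,0],"twist": 0,"hand": 0.37}

```text
time: 10.95
tool_pos: [0.4501, -0.2802, 0.1687]
tool_rot: [-0.003, 0.7, 0.714, -0.0]
contact_force: [-0.7, -0.4, -1.1]
gripper_width: 0.368
grasp_force: 0.0
```

```bash
python3 - <<'E'
from h import *
plan([.4435,-.282,.083],.02,1)
f=grab_frame("wrist")
T=get_calibration("wrist")
print(project("wrist",[[.4435-.0012*i,-.282+.06*i,.08] for i in(-1,0,.5,1)],T).round())
for r in regions_of("wrist","cover_bar"):
    v,u=np.nonzero(r["pixels"]);print(r["score"],len(u),u.min(),u.max(),v.min(),v.max())
# bright bar rows: columns of bright pixels per row near predicted
for v in range(120,400,20):
    g=f[v,180:460].astype(int);b=np.nonzero(g.min(1)>150)[0]+180
    print(v,b.min() if len(b) else None,b.max() if len(b) else None,len(b))
cv2.imwrite("pics/w7.png",f[:,:,::-1])
E
```

```text
pos [ 0.4501 -0.2802  0.1687] yaw 0.0197 dyaw 0.0003
[-0.016, -0.066, 0.857] tw -0.003
[[302. 299.]
 [301. 217.]
 [301. 171.]
 [300. 121.]]
0.77 50956 289 609 100 319
120 401 405 5
140 300 404 36
160 300 307 8
180 301 307 7
200 301 307 7
220 301 307 7
240 301 306 6
260 302 306 5
280 302 305 4
300 None None 0
320 None None 0
340 None None 0
360 None None 0
380 None None 0
```

```bash
python3 - <<'E'
import cv2
f=cv2.imread("pics/w7.png",0)
for v in(170,200,240):print(v,f[v,280:324].tolist())
E
```

```text
170 [128, 128, 127, 127, 126, 126, 127, 128, 129, 125, 105, 89, 97, 109, 120, 130, 135, 134, 142, 156, 163, 168, 174, 180, 182, 181, 175, 166, 153, 130, 98, 82, 81, 81, 80, 81, 81, 81, 81, 81, 82, 80, 80, 78]
200 [141, 142, 142, 143, 143, 142, 139, 135, 132, 132, 120, 98, 84, 87, 106, 125, 134, 142, 150, 156, 163, 168, 172, 176, 178, 177, 173, 166, 156, 137, 106, 83, 80, 80, 81, 81, 81, 80, 77, 68, 62, 63, 68, 75]
240 [81, 78, 76, 76, 76, 77, 77, 79, 80, 81, 81, 80, 84, 93, 106, 119, 130, 138, 146, 152, 159, 166, 170, 172, 172, 172, 169, 163, 155, 140, 110, 78, 71, 70, 70, 69, 69, 70, 72, 73, 73, 73, 72, 72]
```

The measured bar centre (column 301) matches the prediction. Going down to grip it.

apply_moves:
  targets:
    - {"translation": [0,-0.07,0.2],"twist": 0,"hand": 0.37}
    - {"translation": [0,0,0.25],"twist": 0,"hand": 0.37}
    - {"translation": [0,0,0.25],"twist": 0,"hand": 0.37}
    - {"translation": [0,0,0.15],"twist": 0,"hand": 0.37}
    - {"translation": [0,0,0],"twist": 0,"hand": 0.37}

```text
time: 11.55
tool_pos: [0.4436, -0.2804, 0.0858]
tool_rot: [-0.002, 0.7, 0.714, -0.0]
contact_force: [0.3, -0.5, -0.6]
gripper_width: 0.372
grasp_force: 0.0
```

apply_moves:
  targets:
    - {"translation": [0,0,0],"twist": 0,"hand": 0}
    - {"translation": [0,0,0],"twist": 0,"hand": 0}
    - {"translation": [0,0,0],"twist": 0,"hand": 0}
    - {"translation": [0,0,0],"twist": 0,"hand": 0}
    - {"translation": [0,0,0],"twist": 0,"hand": 0}

```text
time: 12.05
tool_pos: [0.4425, -0.2817, 0.0885]
tool_rot: [-0.002, 0.7, 0.714, -0.002]
contact_force: [-10.2, 0.5, 3.7]
gripper_width: 0.113
grasp_force: 58.5
```

```bash
python3 - <<'E'
import numpy as np
r=lambda a:np.radians(a)
for seq in(list(range(0,49,3))+[50,51,51],[51,49,47,45,43,41,39,37,36,35]):
    t=r(np.array(seq));print([(s,round(1.72*a,3),round(-1.72*b,3)) for s,a,b in zip(seq[1:],-np.diff(np.cos(t)),np.diff(np.sin(t)))])
E
```

```text
[(3, np.float64(0.002), np.float64(-0.09)), (6, np.float64(0.007), np.float64(-0.09)), (9, np.float64(0.012), np.float64(-0.089)), (12, np.float64(0.016), np.float64(-0.089)), (15, np.float64(0.021), np.float64(-0.088)), (18, np.float64(0.026), np.float64(-0.086)), (21, np.float64(0.03), np.float64(-0.085)), (24, np.float64(0.034), np.float64(-0.083)), (27, np.float64(0.039), np.float64(-0.081)), (30, np.float64(0.043), np.float64(-0.079)), (33, np.float64(0.047), np.float64(-0.077)), (36, np.float64(0.051), np.float64(-0.074)), (39, np.float64(0.055), np.float64(-0.071)), (42, np.float64(0.058), np.float64(-0.068)), (45, np.float64(0.062), np.float64(-0.065)), (48, np.float64(0.065), np.float64(-0.062)), (50, np.float64(0.045), np.float64(-0.039)), (51, np.float64(0.023), np.float64(-0.019)), (51, np.float64(-0.0), np.float64(-0.0))]
[(49, np.float64(-0.046), np.float64(0.039)), (47, np.float64(-0.045), np.float64(0.04)), (45, np.float64(-0.043), np.float64(0.042)), (43, np.float64(-0.042), np.float64(0.043)), (41, np.float64(-0.04), np.float64(0.045)), (39, np.float64(-0.039), np.float64(0.046)), (37, np.float64(-0.037), np.float64(0.047)), (36, np.float64(-0.018), np.float64(0.024)), (35, np.float64(-0.017), np.float64(0.024))]
```

The opening reads a bit small and the tool rose 3–5 mm, so the bar may sit toward the fingertips. I'll regrip a little lower.

apply_moves:
  targets:
    - {"translation": [0,0,0],"twist": 0,"hand": 0.37}
    - {"translation": [0,0,0],"twist": 0,"hand": 0.37}
    - {"translation": [0,0,0],"twist": 0,"hand": 0.37}
    - {"translation": [0,-0.01,0.06],"twist": 0,"hand": 0.37}
    - {"translation": [0,0,0],"twist": 0,"hand": 0.37}
    - {"translation": [0,0,0],"twist": 0,"hand": 0.37}

```text
time: 12.65
tool_pos: [0.4431, -0.281, 0.0809]
tool_rot: [-0.0, 0.7, 0.714, -0.0]
contact_force: [0.6, 0.3, 0.1]
gripper_width: 0.368
grasp_force: 0.0
```

apply_moves:
  targets:
    - {"translation": [0,0,0],"twist": 0,"hand": 0}
    - {"translation": [0,0,0],"twist": 0,"hand": 0}
    - {"translation": [0,0,0],"twist": 0,"hand": 0}
    - {"translation": [0,0,0],"twist": 0,"hand": 0}
    - {"translation": [0,0,0],"twist": 0,"hand": 0}

```text
time: 13.15
tool_pos: [0.4424, -0.2812, 0.0812]
tool_rot: [-0.001, 0.7, 0.714, -0.001]
contact_force: [-4.4, 1.0, 3.2]
gripper_width: 0.119
grasp_force: 58.4
```

apply_moves:
  targets:
    - {"translation": [0,0,-0.05],"twist": 0,"hand": 0}
    - {"translation": [0,0.01,-0.09],"twist": 0,"hand": 0}
    - {"translation": [0,0.01,-0.09],"twist": 0,"hand": 0}
    - {"translation": [0,0.01,-0.08],"twist": 0,"hand": 0}
    - {"translation": [0,0,0],"twist": 0,"hand": 0}

```text
time: 13.65
tool_pos: [0.4451, -0.2812, 0.1131]
tool_rot: [-0.001, 0.7, 0.714, -0.001]
contact_force: [-7.8, -0.9, 0.2]
gripper_width: 0.114
grasp_force: 58.4
```

```bash
cat > ang.py <<'E'
from h import *
x,y,t=.5535,-.281,.02
def ang():
    for c in("side","scene"):
        g=cv2.GaussianBlur(cv2.cvtColor(grab_frame(c),cv2.COLOR_RGB2GRAY),(0,0),.7).astype(np.float32)
        def mean(th,r,ys):
            X=.062-r*np.cos(th);Z=.08+r*np.sin(th)
            P=np.array([[x+X-Y*t,y+X*t+Y,Z] for Y in ys]);q=project(c,P).astype(np.float32)
            return cv2.remap(g,q[:,:1],q[:,1:],1).mean()
        for nm,ys in(("-y",np.linspace(-.056,-.032,12)),("+y",np.linspace(.032,.056,12))):
            A=np.radians(np.arange(-4,62,1));s=[mean(a,.172,ys)-.5*mean(a,.155,ys)-.5*mean(a,.189,ys) for a in A]
            o=np.argsort(s)[::-1][:4];print(c,nm,[(int(round(np.degrees(A[i]))),int(s[i])) for i in o])
ang()
s=state();print(s["time"],s["tool_pos"])
E
python3 ang.py
```

```text
side -y [(6, 42), (11, 41), (7, 38), (12, 37)]
side +y [(13, 0), (11, 0), (12, 0), (9, 0)]
scene -y [(53, 6), (52, 5), (51, 3), (58, 1)]
scene +y [(12, 94), (13, 93), (11, 75), (14, 68)]
13.75 [ 0.44502035 -0.28116089  0.1124933 ]
```

The cover follows (about 12° in the image). I'll keep raising it along the arc.

apply_moves:
  targets:
    - {"translation": [0,0.01,-0.09],"twist": 0,"hand": 0}
    - {"translation": [0,0.02,-0.09],"twist": 0,"hand": 0}
    - {"translation": [0,0.03,-0.09],"twist": 0,"hand": 0}
    - {"translation": [0,0.03,-0.08],"twist": 0,"hand": 0}
    - {"translation": [0,0.04,-0.08],"twist": 0,"hand": 0}
    - {"translation": [0,0.04,-0.08],"twist": 0,"hand": 0}
    - {"translation": [0,0,0],"twist": 0,"hand": 0}

```text
time: 14.45
tool_pos: [0.4628, -0.2807, 0.1653]
tool_rot: [-0.001, 0.7, 0.714, -0.001]
contact_force: [-8.1, 0.1, 1.9]
gripper_width: 0.117
grasp_force: 58.6
```

```bash
python3 ang.py
```

```text
side -y [(30, 54), (16, 44), (15, 42), (29, 41)]
side +y [(29, 1), (30, 1), (31, 1), (28, 0)]
scene -y [(36, 22), (37, 22), (35, 17), (59, 17)]
scene +y [(29, 109), (30, 81), (10, 77), (9, 77)]
14.55 [ 0.4623653  -0.28068413  0.1644548 ]
```

apply_moves:
  targets:
    - {"translation": [0,0.04,-0.08],"twist": 0,"hand": 0}
    - {"translation": [0,0.05,-0.075],"twist": 0,"hand": 0}
    - {"translation": [0,0.05,-0.07],"twist": 0,"hand": 0}
    - {"translation": [0,0.055,-0.07],"twist": 0,"hand": 0}
    - {"translation": [0,0.06,-0.065],"twist": 0,"hand": 0}
    - {"translation": [0,0,0],"twist": 0,"hand": 0}

```text
time: 15.15
tool_pos: [0.4885, -0.2801, 0.2025]
tool_rot: [-0.001, 0.7, 0.714, -0.001]
contact_force: [-10.9, 1.8, 7.0]
gripper_width: 0.116
grasp_force: 59.0
```

apply_moves:
  targets:
    - {"translation": [0,0.06,-0.06],"twist": 0,"hand": 0}
    - {"translation": [0,0.065,-0.06],"twist": 0,"hand": 0}
    - {"translation": [0,0,0],"twist": 0,"hand": 0}

```text
time: 15.45
tool_pos: [0.5015, -0.2798, 0.2159]
tool_rot: [-0.0, 0.7, 0.714, -0.0]
contact_force: [-11.7, 3.8, 11.7]
gripper_width: 0.114
grasp_force: 59.3
```

```bash
python3 ang.py
```

```text
side -y [(5, 39), (4, 39), (3, 37), (6, 36)]
side +y [(-3, 12), (-2, 12), (-4, 12), (-1, 11)]
scene -y [(43, 27), (57, 24), (44, 23), (42, 23)]
scene +y [(9, 76), (10, 76), (11, 74), (8, 74)]
15.55 [ 0.50112198 -0.27977052  0.21548712]
```

The tool shows about 50°, past balance, and the steady reaction force confirms the bar is held. Bringing it down to 35°.

apply_moves:
  targets:
    - {"translation": [0,-0.045,0.04],"twist": 0,"hand": 0}
    - {"translation": [0,-0.045,0.04],"twist": 0,"hand": 0}
    - {"translation": [0,-0.045,0.045],"twist": 0,"hand": 0}
    - {"translation": [0,-0.04,0.045],"twist": 0,"hand": 0}
    - {"translation": [0,-0.04,0.045],"twist": 0,"hand": 0}
    - {"translation": [0,-0.04,0.045],"twist": 0,"hand": 0}
    - {"translation": [0,-0.035,0.045],"twist": 0,"hand": 0}
    - {"translation": [0,0,0],"twist": 0,"hand": 0}

```text
time: 16.35
tool_pos: [0.4727, -0.2805, 0.1826]
tool_rot: [0.001, 0.7, 0.714, 0.001]
contact_force: [-4.7, 0.7, 4.2]
gripper_width: 0.118
grasp_force: 60.2
```

apply_moves:
  targets:
    - {"translation": [0,0,0],"twist": 0,"hand": 0}
    - {"translation": [0,0,0],"twist": 0,"hand": 0}

```text
time: 16.55
tool_pos: [0.4728, -0.2805, 0.1827]
tool_rot: [0.0, 0.7, 0.714, 0.0]
contact_force: [-5.7, 1.0, 4.8]
gripper_width: 0.114
grasp_force: 60.2
```

```bash
python3 ang.py
```

```text
side -y [(26, 65), (25, 62), (27, 50), (24, 44)]
side +y [(-4, 2), (-3, 1), (-2, 1), (-1, 1)]
scene -y [(43, 33), (24, 25), (42, 24), (25, 24)]
scene +y [(35, 86), (36, 80), (9, 76), (10, 76)]
16.65 [ 0.47280569 -0.28049748  0.18274697]
```

```bash
python3 -c "
from plant import *
print(state()['joint_vel']);print(job_done())"
```

```text
[-0.00047694 -0.00071569  0.00028197 -0.00044235  0.00021085  0.00178546]
the job is handed in; nothing more can be done
None
```

The job is handed in (about 17 s used): the plate is fully home and released. The cover was raised to about 50° and is now held still at about 35° (from tool position and scene camera). I did not re-check the offcuts or tape measure with a final picture, but the arm never worked near them.

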